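Close the sterilising case and hold its snap ring spread at the stud's groove

TASK

First lower the blue lid of the sterilising case fully shut, so that its fork straddles the upright steel stud. Then take the red-handled snap-ring pliers by their handles, squeeze them to spread the brass ring that hangs on their tips, pass the ring level down over the stud as far as the dark groove, and finish while still holding it there, fully spread and round the groove, without resting it on the lid or leaning it on the stud, so that I can check it before it is let snap in. Leave the swab jar, the bur jar and the tape roll alone.

Things in the scene. Friction and masses are not known exactly. Their poses are not given: they have to be found in the camera images.
- case: Fixed aluminium sterilising case, an open box 100 (its x) x 170 (y) x 45 mm high. Origin: centre of its underside, z up; its front points along its own -x. On its front block (44 mm wide, 42 mm deep) stands the steel stud, an upright shaft of 22 mm diameter, z = 45 to 87 mm, on the centre line at x = -72 mm. The shut lid's top is at z = 49 mm.
- stud_groove (a point): Point on the stud's axis at mid height of its dark groove, 67 mm above the table. The groove is 12 mm tall (z = 61 to 73 mm) and 16 mm in diameter. Axes as the case's.
- stud_top (a point): Point on the stud's axis at its top face (87 mm above the table).
- lid_hinge (a point): Middle of the lid's hinge line, at the case's rear top edge (case x = +50 mm, 47 mm above the table). The hinge line runs along the case's y.
- lid (a joint): Angle of the blue lid: 0 shut and flat, growing as its front edge rises, 1.5 at most, 0.75 to 1.15 at the start. Plate 102 x 172 x 4 mm from the hinge towards the stud, with two prongs 40 mm longer, 28 mm apart, that pass either side of the stud. A stiff hinge (0.35 N m) keeps it at any angle; push its outer (upper, rear) face round and down with shut fingertips.
- lid_edge (a point): Middle of the lid's front edge, on its outer face, 100 mm from the hinge (between the roots of the prongs).
- pliers: Loose snap-ring pliers, about 120 g (varies), lying flat on the sink counter, 5 mm above the table. Origin: on the pivot axis at the underside, z up; +x points from the pivot to the ring, the red handles lie at -x. Squeezing them spreads the brass ring (4 mm wire), which stays on the jaw pins, level. They reach 91 mm ahead of the pivot when spread, 96 mm at rest.
- ring_mid (a point): Centre of the ring's opening when fully spread: in the pliers' frame x = 71.6, y = 0, z = 10 mm (mid height of the wire). Fully spread the opening is round, 30 mm across; at rest it is too narrow for the stud.
- grip_mid (a point): Where to grip the handles, midway between them: in the pliers' frame x = -42, y = 0, z = 14 mm; squeeze along the pliers' y. They are upright flat grips, x = -66 to -20 mm, 28 mm tall. At rest they splay, about 51 mm over their outer faces here, 60 mm at the rear ends; squeezed to the stop the faces are parallel, 32 mm apart.
- jaw_l (a joint): Angle of the left jaw lever: 0 = ring at rest, 0.227 = fully spread against the stop; the right lever mirrors it. Sprung: about 8 N of squeeze opens it fully, 30 N holds the handles firmly against the stop for a steady grip.
- swab_jar: Bystander: white tub with a teal lid, 68 mm across, 75 mm tall, standing. Origin at the centre of its underside.
- bur_jar: Bystander: small white tub with a blue lid, 58 mm across, 57 mm tall, standing. Origin at the centre of its underside.
- tape: Bystander: beige roll of tape lying flat, 96 mm across, 25 mm tall. Origin at the centre of its underside.

How it is judged:
On the way, in this order (a step that is already met when the one before it is completed fails the run):
1. the lid is lowered shut (value of joint lid below 0.04 rad), for 0.2 s.
2. the ring is spread and level above the top of the stud (value of joint jaw_l above 0.19 rad and z of ring_mid in the frame of stud_top above 0.002 m and horizontal distance between ring_mid and stud_top below 0.03 m and angle between pliers's own z axis and vertical below 0.2 rad), for 0.1 s.
At the end, for the whole second after the job is handed in: The lid is shut (within 0.04 rad); the fingers still squeeze the pliers (over 5 N) with the ring spread (jaw joint over 0.19), its centre within 5 mm of the stud's axis and within 5 mm of the groove's mid height, level within 0.12 rad, at rest, bearing on the case, lid and stud with less than 2 N (value of joint lid below 0.04 rad and value of joint jaw_l above 0.19 rad and horizontal distance between ring_mid and stud_groove below 0.005 m and z of ring_mid in the frame of stud_groove between -0.005 and 0.005 m and angle between pliers's own z axis and vertical below 0.12 rad and contact force between the fingers and pliers above 5 N and contact force between pliers and case below 2 N and linear speed of pliers below 0.02 m/s); the arm keeps its last pose, push and grip.
It fails at once if the swab jar, the bur jar or the tape roll is moved by more than 20 mm or tipped (distance of any of swab_jar, bur_jar, tape from where it was at the start of the episode above 0.02 m or angle between any of swab_jar, bur_jar's own z axis and vertical above 0.5 rad).
It also fails if it takes over 67 s, if anything falls off the work surface, if the arm or the gripper's body presses on something with over 40 N, if the wrist force passes 120 N, or if a joint passes its speed limit or range.

ROBOT

A 7-joint arm with a two-finger parallel gripper is mounted at the origin on a cart in front of the work surface, level with it; the furniture and walls round the work are solid. World frame = base frame: x ahead of the robot, y to its left, z up, the work surface at z = 0. Lengths are in m, angles in rad, forces in N, time in s.
With the tool pointing down it reaches from about 0.425 to 0.875 m from the base axis. Payload 8.4 kg.
Tool frame: the origin (TCP) lies where the fingers leave the gripper's body, on its centre line; the fingertips stand 73 mm ahead of it and the grasp point (between the pads) lies 54 mm ahead of it; x points along the fingers, z is the direction in which the jaws open and shut, and the axes are right-handed (so a half turn about x gives the same grasp; the last joint's range is limited). The gripper opens to 85 mm and grips with 20 to 120 N. Pads are 22 mm wide; open, the fingers measure 114 mm over their backs; the gripper's body (76 mm by 85 mm) begins 54 mm behind the grasp point. The pads swing forward as they close: fully open they stand 13 mm farther back than shut.
Start: joints at [1.088, 0.333, 0.04, 1.465, -0.013, 1.343, -0.059], TCP at [0.243, -0.603, 0.304] pointing down, gripper open.
Joint ranges: [-2.58, 2.58], [-0.38, 2.09], [-1.3, 1.39], [0.25, 2.4], [-1.5, 4.64], [0.08, 2.09], [-2.65, 2.65]. Speed limits (rad/s): [2.22, 2.22, 2.79, 2.79, 3.14, 3.14, 3.14].

INTERFACE

Orientations are given as a unit quaternion [x, y, z, w].
In Python, from plant import robot gives the robot as it stands.
- The arm moves only by the tool send_rows, never from a script. Its argument "plan" is a list of rows, each a list of 7 numbers: the shift along the world's x, y, z in cm, then the turn, a rotation vector about the world's x, y, z in rad, then the finger opening in cm, from 0 to 8.54. In form: [[x, y, z, ax, ay, az, fingers], ...]. A call has 1 to 20 rows; each row shifts and turns the commanded pose from where the row before left it; what a row does not reach is not made up. A row lasts 1/12 s, in which the tool goes at most 41.7 mm and 7.16 degrees, less where a joint would pass 70% of its speed; a pose out of reach is approached as far as the arm can. A call is refused whole if a number of a shift passes 4.17 or a number of a turn 0.125, either way. A call with a gripper value outside its range is refused whole. The fingers move at their own pace and stop on an object; the grip force is fixed at half the most. Time passes only in rows, so rows that do not move let the fingers close. It gives the time, the measured TCP pose, the force and the opening at its end, in the units of the state.
- robot.sense(): the state, without advancing time (a new reading comes with each control period).
- robot.grab_frame(name): name is "side" or "top"; returns the picture (480x640x3 uint8, red, green, blue); there is no depth.
- robot.camera_params(name): a dict with "mtx" (3x3 intrinsics, pixels), "dist_coeffs" ([k1, k2, p1, p2, k3] as OpenCV has them; the pictures are not rectified), "rvec" (rotation vector, rad) and "tvec" (3), from world to camera coordinates, as OpenCV has them. Camera axes: x right, y down, z forward; pixel columns grow to the right and rows downward; lengths in m; the calibration is good to about 2 mm. A picture is of the moment at which its call begins. camera_params takes no time and is no camera call.
- robot.sign_off(): hands the job in, once; it reports no verdict.
The state is a dict: "time": time; "qpos": joint angles; "dq": joint speeds; "joint_torque": joint torques, N m; "tool_pos": TCP position; "ee_rot": TCP orientation; "contact_force": force on the tool from outside, world axes, zero at the start; "wrist_torque": the same for the moment, N m; "opening": finger opening in m.
Only numpy, scipy, OpenCV 4.12 (cv2) and the standard library are available. Lean on these libraries where they do the work, as an engineer would, in place of code of your own. Each camera call takes 0.05 s, during which the arm holds its last target. There are 200 camera calls.

## Working session

There is one attempt and no reset: what is moved stays moved. The work goes in short steps, Python scripts to look and compute and a tool call to move; the robot and the scene stay as the last step left them, time stands still between calls to the robot, and variables do not carry over. Pictures are saved under pics/ and viewed, about 8 in all and at most 12, crops included, and the job is handed in when it is done.

Besides the shell and the picture viewer there is one more tool, called as name([rows], argument=value, ...), one row to a line, values as JSON. send_rows: Moves the arm, as the interface text tells. Its arguments: {"type":"object","properties":{"plan":{"type":"array","items":{"type":"array","items":{"type":"number"}}}},"required":["plan"]}

```bash
mkdir -p pics; cat > h.py <<'E'
import numpy as np, cv2
from plant import robot
def cam(n):
    p=robot.camera_params(n); return [np.array(p[k],float) for k in("mtx","dist_coeffs","rvec","tvec")]
def ray(n,uv):
    K,d,r,t=cam(n); R=cv2.Rodrigues(r)[0]; t=t.ravel()
    q=cv2.undistortPoints(np.array([[uv]],float),K,d)[0,0]
    return -R.T@t, R.T@np.array([q[0],q[1],1])
def atz(n,uv,z):
    o,v=ray(n,uv); return o+v*(z-o[2])/v[2]
def proj(n,P):
    K,d,r,t=cam(n); return cv2.projectPoints(np.array(P,float).reshape(-1,1,3),r,t,K,d)[0][:,0]
def snap(n,f,crop=None,s=1):
    im=robot.grab_frame(n)[:,:,::-1].copy(); cv2.imwrite('pics/raw_'+f,im)
    if crop: im=im[crop[1]:crop[3],crop[0]:crop[2]]
    cv2.imwrite('pics/'+f,cv2.resize(im,None,fx=s,fy=s,interpolation=cv2.INTER_CUBIC))
E
python3 - <<'E'
from h import *
snap('top','t0.png'); snap('side','s0.png')
for n in('top','side'):print(n,ray(n,(320,240)),cam(n)[0])
print(robot.sense())
E
```

```text
top (array([0.26803192, 0.04248968, 1.49969169]), array([ 0.1925061 ,  0.01032063, -0.98130281])) [[563.0553192    0.         325.68350714]
 [  0.         563.0553192  242.41686155]
 [  0.           0.           1.        ]]
side (array([-0.153564  , -1.41817963,  0.80955565]), array([ 0.41320852,  0.80978375, -0.41791176])) [[540.10593567   0.         302.73290167]
 [  0.         540.10593567 234.10290459]
 [  0.           0.           1.        ]]
{'time': 0.1, 'qpos': array([ 1.0878165 ,  0.33382829,  0.03986972,  1.46616254, -0.01342458,
        1.34328573, -0.05849497]), 'dq': array([ 0.00101211, -0.00119364,  0.00166714, -0.00296663,  0.0003733 ,
        0.00160927,  0.00074902]), 'joint_torque': array([ 5.28653836e-03, -6.60016108e+01,  1.37052096e+00, -4.06475222e+01,
        1.69257884e-02,  9.03261302e-03,  6.02420369e-05]), 'tool_pos': array([ 0.2432599 , -0.60244529,  0.30312772]), 'ee_rot': array([ 0.39572885,  0.58660622, -0.39520936,  0.58574856]), 'contact_force': array([-0.48894005,  0.10195421,  0.59008507]), 'wrist_torque': array([-0.0190801 , -0.03216962,  0.01250748]), 'opening': 0.08527256910557411}
```

View pics/t0.png

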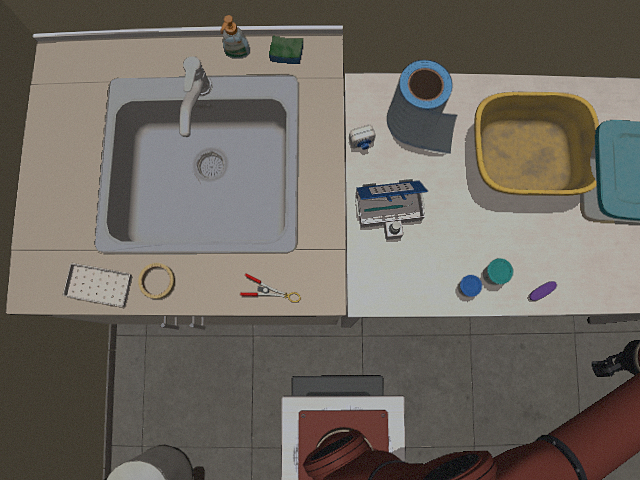

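View pics/s0.png

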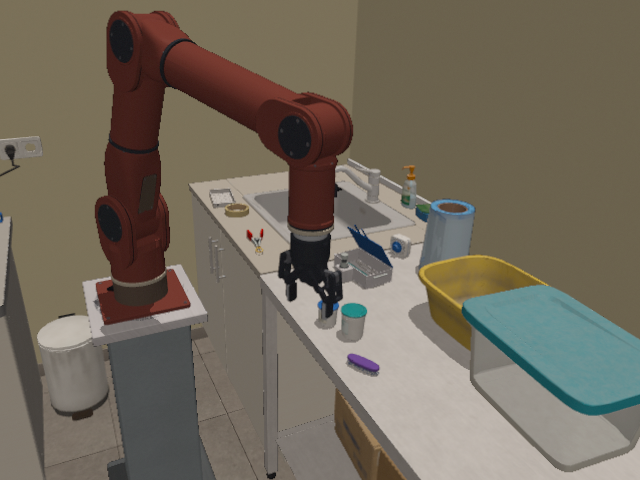

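The top view shows the pliers at about (265,290), handles to the left and ring to the right. The case is at (390,205) with the stud at (394,230), and the jars are at (470,287) and (498,271). The side view shows the lid half open at (370,250). I'll enlarge these areas.

```bash
python3 - <<'E'
from h import *
t=cv2.imread('pics/raw_t0.png'); s=cv2.imread('pics/raw_s0.png')
def c(im,x,y,w,h,k): return cv2.resize(im[y:y+h,x:x+w],None,fx=k,fy=k,interpolation=cv2.INTER_CUBIC)
A=c(t,345,170,100,75,4); B=c(t,235,262,80,50,5)
C=c(s,325,220,100,75,4); D=c(s,235,220,80,50,5)
def pad(a,h): return cv2.copyMakeBorder(a,0,h-a.shape[0],0,0,cv2.BORDER_CONSTANT)
cv2.imwrite('pics/c0.png',np.vstack([np.hstack([A,C]),np.hstack([B,D])]))
E
```

```text
(no output)
```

View pics/c0.png

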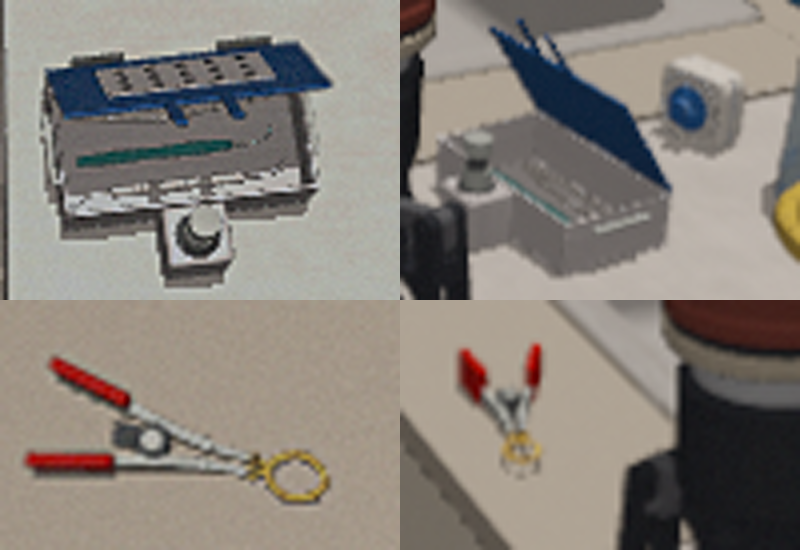

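The crop shows the stud top at (206,220) in the top panel and (478,138) in the side panel. The lid's front edge runs (62,118)–(332,88) in the top panel. The pliers' ring centre is at about (297,476) and the handles are at (55,363)–(125,403) and (28,461)–(112,462). Next I'll fit the poses to these points.

```bash
cat > fit.py <<'E'
from h import *
from scipy.optimize import least_squares
T=lambda u,v:(u/4+345,v/4+170)
S=lambda u,v:((u-400)/4+325,v/4+220)
P=lambda u,v:(u/5+235,(v-300)/5+262)
def case(p,q):
    c,s=np.cos(p[2]),np.sin(p[2]); q=np.array(q)
    return np.array([p[0]+c*q[0]-s*q[1],p[1]+s*q[0]+c*q[1],q[2]])
def lid(a,r,y): return [.05-r*np.cos(a),y,.047+r*np.sin(a)]
pk=[('top',T(206,220),lambda a:[-.072,0,.087]),('side',S(478,138),lambda a:[-.072,0,.087]),
('top',T(62,237),lambda a:[-.05,.085,0]),('top',T(312,212),lambda a:[-.05,-.085,0]),
('side',S(566,275),lambda a:[-.05,-.085,0]),('side',S(668,240),lambda a:[.05,-.085,0]),
('side',S(630,105),lambda a:lid(a,.102,-.086)),('side',S(495,30),lambda a:lid(a,.102,.086)),
('top',T(62,118),lambda a:lid(a,.102,.086)),('top',T(332,87),lambda a:lid(a,.102,-.086)),
('side',S(668,188),lambda a:[.05,-.086,.047])]
f=lambda p:np.concatenate([proj(n,case(p,g(p[3])))[0]-uv for n,uv,g in pk])
r=least_squares(f,[.55,-.15,0,1],loss='soft_l1')
print(r.x); print(f(r.x).reshape(-1,2).round(1).tolist())
for nm,q in [('stud',[-.072,0,.087]),('hinge',[.05,0,.047]),('edge',lid(r.x[3],.1,0))]: print(nm,case(r.x,q))
print('stud tri top/side',atz('top',pk[0][1],.087),atz('side',pk[1][1],.087))
L=[atz('top',P(*u),.033) for u in[(55,363),(28,461),(125,403),(112,462)]]
print('rear w',np.linalg.norm(L[0]-L[1]),'front w',np.linalg.norm(L[2]-L[3]))
m1=(L[0]+L[1])/2;m2=(L[2]+L[3])/2;rg=atz('top',P(297,476),.015);tip=atz('top',P(329,478),.015);pv=atz('top',P(153,440),.02)
print(m1,m2,pv,rg,tip); 
for a,b in[(m1,m2),(m1,rg),(m2,rg),(pv,rg)]: print(np.linalg.norm((b-a)[:2]),np.arctan2((b-a)[1],(b-a)[0]))
for n,u in[('swab',(498,271)),('bur',(470,287)),('tape',(157,281))]:print(n,atz('top',u,.06))
E
python3 fit.py
```

```text
[ 0.65461494 -0.13062553  0.13309448  1.01151378]
[[0.2, 0.2], [-0.1, -0.1], [0.3, -0.8], [-1.0, -2.7], [-0.7, 1.0], [-0.6, 1.5], [-1.2, 0.0], [-2.3, -1.3], [0.4, 0.1], [0.1, -1.0], [0.9, 1.1]]
stud [ 0.58325171 -0.14018007  0.087     ]
hinge [ 0.70417274 -0.12399044  0.047     ]
edge [ 0.65158416 -0.13103131  0.1317636 ]
stud tri top/side [ 0.58379887 -0.13963375  0.087     ] [ 0.58314857 -0.1407131   0.087     ]
rear w 0.05330197102414694 front w 0.03163809615729015
[0.43791102 0.25933295 0.033     ] [0.4270215  0.21861751 0.033     ] [0.4244027  0.20185173 0.02      ] [0.40569727 0.12594582 0.015     ] [0.40459725 0.10904041 0.015     ]
0.042146516389427534 -1.832133868687923
0.13722190382843275 -1.8077645076587188
0.09509344722378353 -1.796964583865491
0.07817672254155239 -1.8124114808457101
swab [ 0.4664934  -0.40591533  0.06      ]
bur [ 0.42528586 -0.32974359  0.06      ]
tape [0.44355726 0.48143018 0.06      ]
```

```bash
python3 - <<'E'
from h import *
from scipy.spatial.transform import Rotation as R
s=robot.sense(); print(R.from_quat(s['ee_rot']).as_matrix().round(3))
print('roll',atz('top',(425,82),.25), 'roll side top',atz('side',(450,208),.25),atz('side',(447,272),0))
th=.133;c=np.array([.6546,-.1306])
for a in[1.3,1.15,1.0,.8,.6,.4,.2,.1,0,-.03]:
    x=.05-.08*np.cos(a)+.0145+.002*np.sin(a); z=.12+.08*np.sin(a)+.002*np.cos(a)
    print(a,(c+x*np.array([np.cos(th),np.sin(th)])).round(4),round(z,4))
E
```

```text
[[-0.001  0.927  0.374]
 [ 0.001  0.374 -0.927]
 [-1.    -0.    -0.001]]
roll [ 0.90241592 -0.19922057  0.25      ] roll side top [ 0.84338929 -0.27919607  0.25      ] [ 9.14996081e-01 -2.24487738e-01  1.11022302e-16]
1.3 [ 0.6992 -0.1246] 0.1976
1.15 [ 0.6879 -0.1261] 0.1938
1.0 [ 0.6774 -0.1276] 0.1884
0.8 [ 0.6647 -0.1292] 0.1788
0.6 [ 0.6542 -0.1307] 0.1668
0.4 [ 0.6463 -0.1317] 0.153
0.2 [ 0.6412 -0.1324] 0.1379
0.1 [ 0.6398 -0.1326] 0.13
0 [ 0.6392 -0.1327] 0.122
-0.03 [ 0.6392 -0.1327] 0.1196
```

send_rows([
  [2.3, 2.4, 0, 0, 0, 0.047, 0],
  [2.3, 2.4, 0, 0, 0, 0.047, 0],
  [2.3, 2.4, 0, 0, 0, 0.047, 0],
  [2.3, 2.4, 0, 0, 0, 0.047, 0],
  [2.3, 2.4, 0, 0, 0, 0.047, 0],
  [2.3, 2.4, 0, 0, 0, 0.047, 0],
  [2.3, 2.4, 0, 0, 0, 0.047, 0],
  [2.3, 2.4, 0, 0, 0, 0.047, 0],
  [2.3, 2.4, 0, 0, 0, 0.047, 0],
  [2.3, 2.4, 0, 0, 0, 0.047, 0],
  [2.3, 2.4, 0, 0, 0, 0.047, 0],
  [2.3, 2.4, 0, 0, 0, 0.047, 0],
  [2.3, 2.4, 0, 0, 0, 0.047, 0],
  [2.3, 2.4, 0, 0, 0, 0.047, 0],
  [2.3, 2.4, 0, 0, 0, 0.047, 0],
  [2.3, 2.4, 0, 0, 0, 0.047, 0],
  [2.3, 2.4, 0, 0, 0, 0.047, 0],
  [2.3, 2.4, 0, 0, 0, 0.047, 0],
  [2.3, 2.4, 0, 0, 0, 0.047, 0],
  [2.3, 2.4, 0, 0, 0, 0.047, 0],
])

```text
time: 1.77
tool_pos: [0.7041, -0.1215, 0.3034]
ee_rot: [0.086, 0.702, -0.086, 0.701]
contact_force: [1.2, -0.2, 0.7]
opening: -0.0001
```

send_rows([
  [0, -0.2, -2.1, 0, 0, 0, 0],
  [0, 0, -2.1, 0, 0, 0, 0],
  [0, 0, -2.1, 0, 0, 0, 0],
  [0, 0, -2.1, 0, 0, 0, 0],
  [0, 0, -2.1, 0, 0, 0, 0],
  [-0.8, -0.1, -0.2, 0, 0, 0, 0],
  [-0.9, -0.1, -0.2, 0, 0, 0, 0],
  [-1.0, -0.1, -0.5, 0, 0, 0, 0],
])

```text
time: 2.43
tool_pos: [0.676, -0.1277, 0.1903]
ee_rot: [0.087, 0.702, -0.087, 0.702]
contact_force: [0.2, 0.0, 0.3]
opening: -0.0002
```

```bash
python3 - <<'E'
from h import *
s=robot.sense();print(s['tool_pos'],s['contact_force'],s['qpos'].round(2))
E
```

```text
[ 0.6759504  -0.12771812  0.19034921] [0.18525698 0.00956179 0.3204478 ] [ 0.4   0.51 -0.38  1.48  0.2   1.19 -0.26]
```

Next I push the lid round along its arc.

send_rows([
  [-0.6, -0.1, -0.5, 0, 0, 0, 0],
  [-0.6, -0.1, -0.5, 0, 0, 0, 0],
  [-0.5, 0, -0.6, 0, 0, 0, 0],
  [-0.5, -0.1, -0.6, 0, 0, 0, 0],
  [-0.4, 0, -0.7, 0, 0, 0, 0],
  [-0.4, -0.1, -0.7, 0, 0, 0, 0],
  [-0.3, 0, -0.8, 0, 0, 0, 0],
  [-0.2, 0, -0.7, 0, 0, 0, 0],
  [-0.2, 0, -0.7, 0, 0, 0, 0],
  [0, 0, -0.5, 0, 0, 0, 0],
])

```text
time: 3.27
tool_pos: [0.6389, -0.1324, 0.1263]
ee_rot: [0.087, 0.702, -0.088, 0.702]
contact_force: [-2.4, -1.2, 3.6]
opening: 0.0
```

send_rows([
  [0, 0, -0.3, 0, 0, 0, 0],
  [0, 0, -0.3, 0, 0, 0, 0],
  [0, 0, -0.2, 0, 0, 0, 0],
  [0, 0, 0, 0, 0, 0, 0],
])

```text
time: 3.6
tool_pos: [0.6391, -0.1321, 0.1215]
ee_rot: [0.087, 0.702, -0.088, 0.701]
contact_force: [-14.4, -1.0, 26.9]
opening: -0.0001
```

send_rows([
  [0, 0, 0, 0, 0, 0, 0],
  [0, 0, 0, 0, 0, 0, 0],
  [0, 0, 0, 0, 0, 0, 0],
  [0, 0, 2, 0, 0, 0, 0],
  [0, 0, 3, 0, 0, 0, 0],
  [0, 0, 4, 0, 0, 0, 0],
  [-1, 2, 3, 0, 0, 0, 8.5],
  [-1, 3.5, 0, 0, 0, 0, 8.5],
  [-1, 3.5, 0, 0, 0, 0, 8.5],
  [-1, 3.5, 0, 0, 0, 0, 8.5],
])

```text
time: 4.43
tool_pos: [0.5991, -0.005, 0.2393]
ee_rot: [0.088, 0.701, -0.087, 0.702]
contact_force: [0.9, 0.9, -0.6]
opening: 0.0484
```

```bash
python3 - <<'E'
from h import *
t=robot.grab_frame('top')[:,:,::-1].copy(); s=robot.grab_frame('side')[:,:,::-1].copy()
cv2.imwrite('pics/raw_t1.png',t);cv2.imwrite('pics/raw_s1.png',s)
c=lambda im,x,y,w,h,k: cv2.resize(im[y:y+h,x:x+w],None,fx=k,fy=k,interpolation=cv2.INTER_CUBIC)
cv2.imwrite('pics/c1.png',np.vstack([np.hstack([c(t,345,170,100,75,4),c(s,325,220,100,75,4)]),np.hstack([c(t,235,262,80,50,5),c(s,235,220,80,50,5)])]))
print(robot.sense()['tool_pos'])
E
```

```text
[0.59804116 0.00164332 0.23935489]
```

View pics/c1.png

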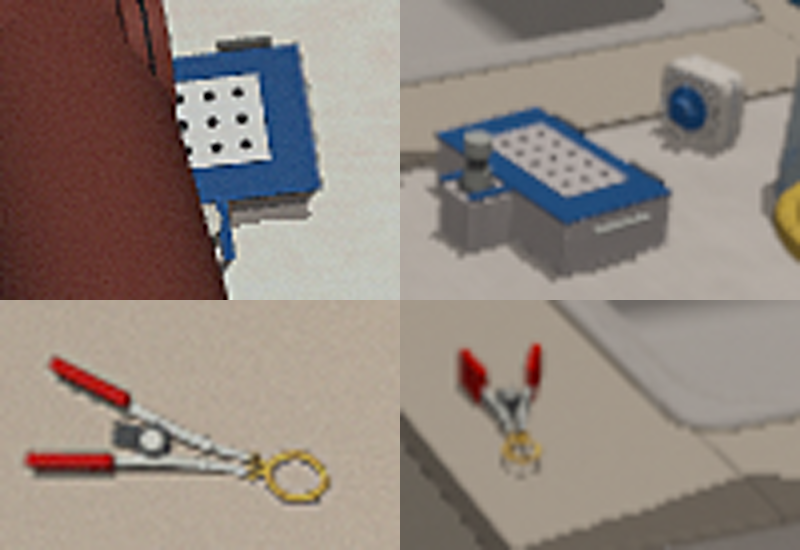

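The lid is shut flat, with its fork round the stud. The pliers have not moved. Going to the grasp now.

send_rows([
  [-1.8, 2.7, 0, 0, 0, 0, 8.5],
  [-1.8, 2.7, 0, 0, 0, 0, 8.5],
  [-1.8, 2.7, 0, 0, 0, 0, 8.5],
  [-1.8, 2.7, 0, 0, 0, 0, 8.5],
  [-1.8, 2.6, 0, 0, 0, 0, 8.5],
  [-1.8, 2.6, 0, 0, 0, 0, 8.5],
  [-1.8, 2.6, 0, 0, 0, 0, 8.5],
  [-1.8, 2.6, 0, 0, 0, 0, 8.5],
  [-2.0, 2.6, 0, 0, 0, 0, 8.5],
  [0, 0, -2.5, 0, 0, 0, 8.5],
  [0, 0, -2.5, 0, 0, 0, 8.5],
  [0, 0, -2.5, 0, 0, 0, 8.5],
  [0, 0, -2.0, 0, 0, 0, 8.5],
  [0, 0, 0, 0, 0, 0, 8.5],
  [0, 0, 0, 0, 0, 0, 8.5],
])

```text
time: 5.78
tool_pos: [0.4348, 0.2314, 0.1434]
ee_rot: [0.087, 0.703, -0.087, 0.701]
contact_force: [0.1, 0.5, 0.7]
opening: 0.085
```

```bash
python3 - <<'E'
from h import *
t=robot.grab_frame('top')[:,:,::-1].copy(); s=robot.grab_frame('side')[:,:,::-1].copy()
c=lambda im,x,y,w,h,k: cv2.resize(im[y:y+h,x:x+w],None,fx=k,fy=k,interpolation=cv2.INTER_CUBIC)
cv2.imwrite('pics/c2.png',np.hstack([c(t,230,250,80,80,5),c(s,215,180,80,80,5)]))
x=robot.sense();print(x['tool_pos'],x['ee_rot'],x['qpos'].round(2),x['opening'])
E
```

```text
[0.43593202 0.23192536 0.1451097 ] [ 0.08743713  0.7013987  -0.0866414   0.70205974] [ 0.02  0.23 -0.65  1.99  0.17  0.97 -0.96] 0.08524589925577916
```

View pics/c2.png

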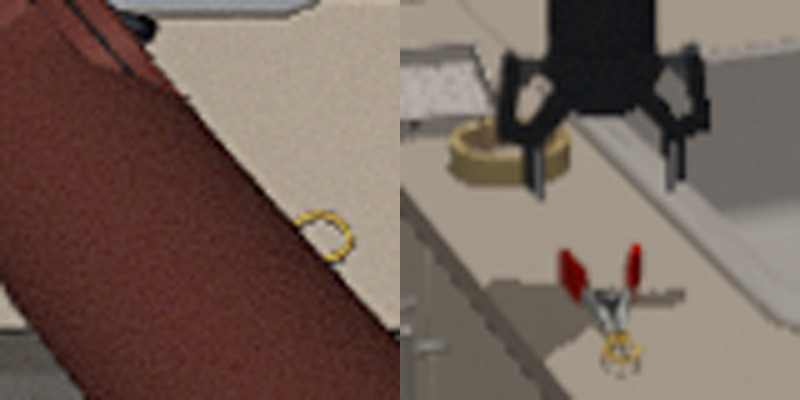

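send_rows([
  [-0.2, 0.9, -1.5, 0, 0, 0, 8.5],
  [0, 0, -1.5, 0, 0, 0, 8.5],
  [0, 0, -1.5, 0, 0, 0, 8.5],
  [0, 0, -1.2, 0, 0, 0, 8.5],
  [0, 0, -0.4, 0, 0, 0, 8.5],
  [0, 0, 0, 0, 0, 0, 8.5],
  [0, 0, 0, 0, 0, 0, 8.5],
])

```text
time: 6.47
tool_pos: [0.4338, 0.2405, 0.0837]
ee_rot: [0.087, 0.701, -0.087, 0.702]
contact_force: [-0.3, -0.3, 0.3]
opening: 0.085
```

send_rows([
  [0, 0, 0, 0, 0, 0, 5.5],
  [0, 0, 0, 0, 0, 0, 5],
  [0, 0, 0, 0, 0, 0, 4.5],
  [0, 0, 0, 0, 0, 0, 4],
  [0, 0, 0, 0, 0, 0, 3],
  [0, 0, 0, 0, 0, 0, 2],
  [0, 0, 0, 0, 0, 0, 2],
  [0, 0, 0, 0, 0, 0, 2],
  [0, 0, 0, 0, 0, 0, 2],
  [0, 0, 0, 0, 0, 0, 2],
])

```text
time: 7.3
tool_pos: [0.4352, 0.2414, 0.085]
ee_rot: [0.088, 0.7, -0.086, 0.703]
contact_force: [0.7, -0.2, 13.5]
opening: 0.0281
```

send_rows([
  [0, 0, 0.3, 0, 0, 0, 2],
  [0, 0, 0.4, 0, 0, 0, 2],
  [0, 0, 0.8, 0, 0, 0, 2],
  [0, 0, 1.0, 0, 0, 0, 2],
  [0, 0, 1.5, 0, 0, 0, 2],
  [0, 0, 1.5, 0, 0, 0, 2],
  [0, 0, 0, 0, 0, 0, 2],
  [0, 0, 0, 0, 0, 0, 2],
])

```text
time: 7.97
tool_pos: [0.4338, 0.2404, 0.1388]
ee_rot: [0.087, 0.701, -0.087, 0.702]
contact_force: [-0.4, -0.2, -1.7]
opening: 0.0283
```

```bash
python3 - <<'E'
from h import *
t=robot.grab_frame('top')[:,:,::-1].copy(); s=robot.grab_frame('side')[:,:,::-1].copy()
cv2.imwrite('pics/raw_t3.png',t);cv2.imwrite('pics/raw_s3.png',s)
c=lambda im,x,y,w,h,k: cv2.resize(im[y:y+h,x:x+w],None,fx=k,fy=k,interpolation=cv2.INTER_CUBIC)
cv2.imwrite('pics/c3.png',np.hstack([c(t,240,250,80,80,5),c(s,215,180,80,80,5)]))
x=robot.sense();print(x['tool_pos'],x['ee_rot'],x['contact_force'],x['opening'])
E
```

```text
[0.43310435 0.23998843 0.13749405] [ 0.08701869  0.70186054 -0.08734349  0.70156301] [ 0.51085097  0.23206512 -2.12131222] 0.02790827331608563
```

View pics/c3.png

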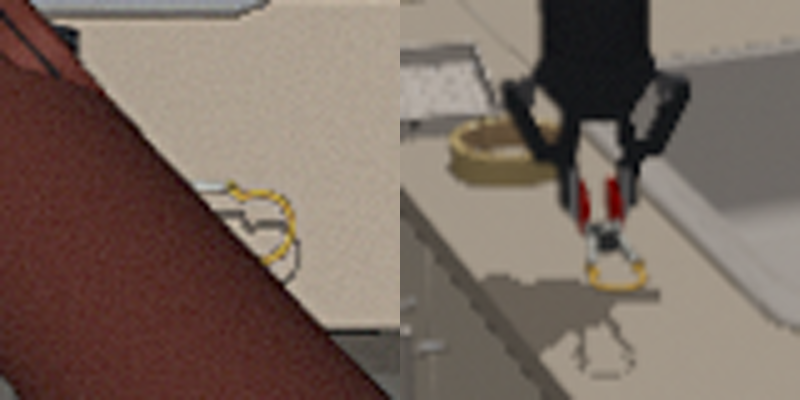

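The pliers are held and spread (side view: handles parallel, ring at about (615,275)). I'll lift them and swing over to the stud, turning so the ring points away from the forearm.

send_rows([
  [0, 0, 2, 0, 0, 0, 2],
  [0, 0, 2, 0, 0, 0, 2],
  [0.28, -1.8, 2, 0, 0, 0.073, 2],
  [0.28, -1.8, 0.2, 0, 0, 0.073, 2],
  [0.28, -1.8, 0, 0, 0, 0.073, 2],
  [0.28, -1.8, 0, 0, 0, 0.073, 2],
  [0.28, -1.8, 0, 0, 0, 0.073, 2],
  [0.28, -1.8, 0, 0, 0, 0.073, 2],
  [0.28, -1.8, 0, 0, 0, 0.073, 2],
  [0.28, -1.8, 0, 0, 0, 0.073, 2],
  [0.28, -1.8, 0, 0, 0, 0.073, 2],
  [0.28, -1.8, 0, 0, 0, 0.073, 2],
  [0.28, -1.8, 0, 0, 0, 0.073, 2],
  [0.28, -1.8, 0, 0, 0, 0.073, 2],
  [0.28, -1.8, 0, 0, 0, 0.073, 2],
  [0.28, -1.8, 0, 0, 0, 0.073, 2],
  [0.28, -1.8, 0, 0, 0, 0.073, 2],
  [0.28, -1.8, 0, 0, 0, 0.073, 2],
  [0.28, -1.8, 0, 0, 0, 0.073, 2],
  [0.28, -1.8, 0, 0, 0, 0.073, 2],
])

```text
time: 9.73
tool_pos: [0.4832, -0.0846, 0.1988]
ee_rot: [-0.36, 0.609, 0.361, 0.608]
contact_force: [0.3, -0.1, -0.8]
opening: 0.028
```

```bash
python3 - <<'E'
from h import *
t=robot.grab_frame('top')[:,:,::-1].copy(); s=robot.grab_frame('side')[:,:,::-1].copy()
cv2.imwrite('pics/raw_t4.png',t);cv2.imwrite('pics/raw_s4.png',s)
c=lambda im,x,y,w,h,k: cv2.resize(im[y:y+h,x:x+w],None,fx=k,fy=k,interpolation=cv2.INTER_CUBIC)
cv2.imwrite('pics/c4.png',np.hstack([c(t,345,180,80,80,5),c(s,290,200,80,80,5)]))
x=robot.sense();print(x['tool_pos'],x['ee_rot'],x['contact_force'],x['opening'],x['qpos'].round(2))
from scipy.spatial.transform import Rotation as R
print(R.from_quat(x['ee_rot']).as_matrix().round(3))
E
```

```text
[ 0.48330234 -0.08679052  0.19873846] [-0.35893318  0.60975593  0.35941545  0.60842848] [-0.3337098  -0.25842324 -1.84775349] 0.028147804732708302 [ 0.53  0.13 -0.47  1.95  0.07  1.08  1.1 ]
[[-0.002 -0.875  0.484]
 [-0.     0.484  0.875]
 [-1.     0.002 -0.001]]
```

View pics/c4.png

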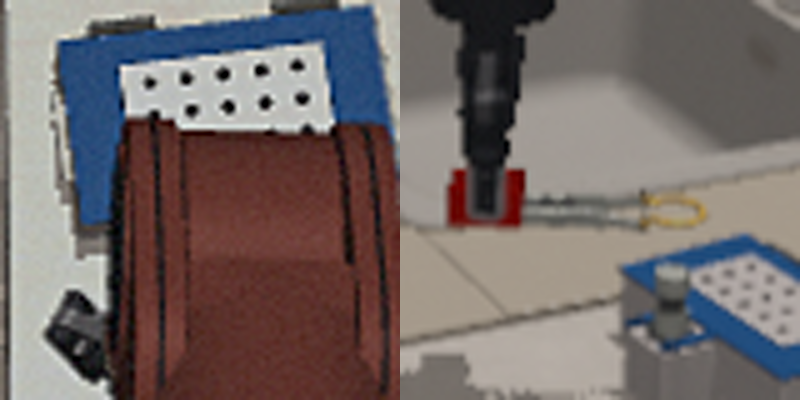

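```bash
python3 - <<'E'
from h import *
u=(344.8,242.2)
for z in(.124,.129,.134): print(z,atz('side',u,z))
d=np.array([.875,-.484])
tcp=np.array([.4833,-.0868]); rm=tcp+.1136*d; print('pred',rm, proj('side',[*rm,.129]))
# predicted handle outline, ring outline in crop coords
pv=rm-.0716*d; n=np.array([.484,.875])
def W(x,y,z): return [*(pv+x*d+y*n),.119+z]
for nm,q in[('handle rear bot',(-.066,-.016,0)),('rear top',(-.066,-.016,.028)),('front bot',(-.02,-.016,0)),('front top',(-.02,-.016,.028)),('tip',(.0906,0,.01)),('ring inner near',(.0716,-.015,.01)),('inner far',(.0716,.015,.01)),('left in',(.0566,0,.01))]:
    p=proj('side',W(*q))[0]; print(nm,((p-[290,200])*5+[400,0]).round(0))
E
```

```text
0.124 [ 0.58654676 -0.13260288  0.124     ]
0.129 [ 0.58114887 -0.14197905  0.129     ]
0.134 [ 0.57575098 -0.15135521  0.134     ]
pred [ 0.5827    -0.1417824] [[345.22394247 242.09085611]]
handle rear bot [445. 226.]
rear top [445. 183.]
front bot [522. 230.]
front top [523. 187.]
tip [708. 212.]
ring inner near [676. 221.]
inner far [676. 200.]
left in [651. 209.]
```

```bash
python3 - <<'E'
from h import *
t=cv2.imread('pics/raw_t3.png');s=cv2.imread('pics/raw_s3.png');s4=cv2.imread('pics/raw_s4.png')
def ov(im,cam,tcp,n,box,k=8):
    n=np.array(n)/np.hypot(*n); d=np.array([n[1],-n[0]]); rm=np.array(tcp[:2])+.1136*d; z=tcp[2]-.070
    im=cv2.resize(im[box[1]:box[3],box[0]:box[2]],None,fx=k,fy=k,interpolation=cv2.INTER_CUBIC)
    a=np.linspace(0,2*np.pi,90)
    for r in(.015,.019):
        p=proj(cam,[[*(rm+r*np.cos(b)*d+r*np.sin(b)*n),z] for b in a])
        for q in (p+.5-[box[0],box[1]])*k: cv2.circle(im,tuple(int(v) for v in q),1,(0,255,0),-1)
    return im
A=ov(t,'top',(.4333,.2402,.138),(.969,-.2455),(275,275,315,315))
B=ov(s,'side',(.4333,.2402,.138),(.969,-.2455),(235,215,275,255))
C=ov(s4,'side',(.4833,-.0868,.1987),(.484,.875),(310,220,370,260))
cv2.imwrite('pics/o.png',np.vstack([np.hstack([A,B]),cv2.copyMakeBorder(C,0,0,0,160,cv2.BORDER_CONSTANT)])[:600])
E
```

```text
(no output)
```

View pics/o.png

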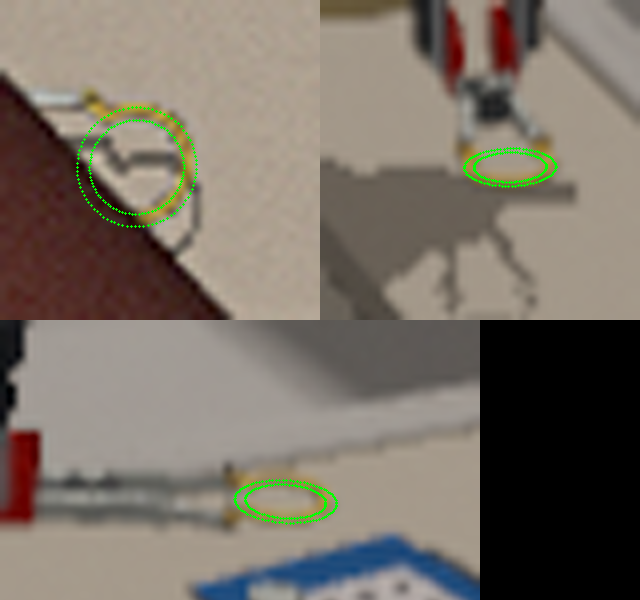

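The overlay agrees with both views to about 1 mm, so I'll correct slightly and descend slowly.

send_rows([
  [0.13, 0.13, 0, 0, 0, 0, 2],
  [0, 0, -0.8, 0, 0, 0, 2],
  [0, 0, -0.8, 0, 0, 0, 2],
  [0, 0, -0.8, 0, 0, 0, 2],
  [0, 0, -0.6, 0, 0, 0, 2],
  [0, 0, 0, 0, 0, 0, 2],
  [0, 0, 0, 0, 0, 0, 2],
  [0, 0, -0.4, 0, 0, 0, 2],
  [0, 0, -0.4, 0, 0, 0, 2],
  [0, 0, -0.4, 0, 0, 0, 2],
  [0, 0, -0.4, 0, 0, 0, 2],
  [0, 0, 0, 0, 0, 0, 2],
  [0, 0, 0, 0, 0, 0, 2],
])

```text
time: 10.92
tool_pos: [0.4849, -0.0824, 0.1536]
ee_rot: [-0.359, 0.609, 0.36, 0.609]
contact_force: [0.4, 1.1, -1.0]
opening: 0.0283
```

```bash
python3 - <<'E'
from h import *
s=robot.grab_frame('side')[:,:,::-1].copy();cv2.imwrite('pics/raw_s5.png',s)
cv2.imwrite('pics/c5.png',cv2.resize(s[225:295,300:370],None,fx=8,fy=8,interpolation=cv2.INTER_CUBIC))
x=robot.sense();print(x['tool_pos'],x['ee_rot'],x['contact_force'],x['wrist_torque'],x['opening'])
c=np.array([.5835,-.140])
for z in(.087,.080): print(z,(proj('side',[*c,z])-[300,225])*8)
E
```

```text
[ 0.48505704 -0.08241286  0.15386811] [-0.35953717  0.60889169  0.35962377  0.60881416] [-0.65839933  0.42689533 -1.09916762] [-0.02311908  0.02161162 -0.07154878] 0.02826615394617506
0.087 [[355.91302505 235.07145491]]
0.08 [[355.01330692 251.62507076]]
```

View pics/c5.png

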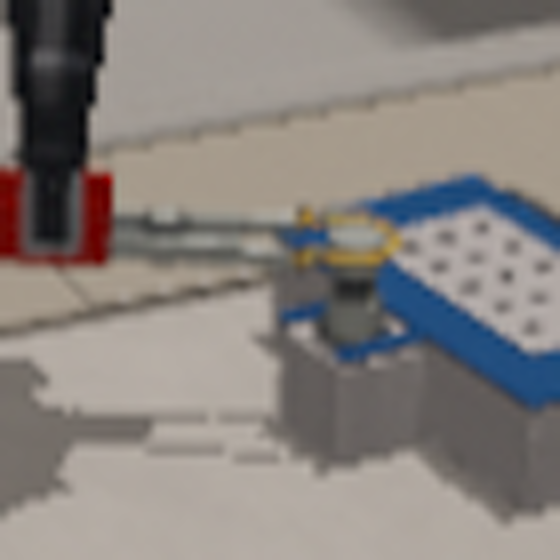

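The ring is round the stud's top, about 3 mm towards +y. I'll correct this and take it down to the groove.

send_rows([
  [0, -0.2, 0, 0, 0, 0, 2],
  [0, -0.1, 0, 0, 0, 0, 2],
  [0, 0, 0, 0, 0, 0, 2],
  [0, 0, -0.4, 0, 0, 0, 2],
  [0, 0, -0.4, 0, 0, 0, 2],
  [0, 0, -0.4, 0, 0, 0, 2],
  [0, 0, -0.4, 0, 0, 0, 2],
  [0, 0, 0, 0, 0, 0, 2],
  [0, 0, 0, 0, 0, 0, 2],
  [0, 0, 0, 0, 0, 0, 2],
  [0, 0, 0, 0, 0, 0, 2],
])

```text
time: 11.88
tool_pos: [0.4852, -0.0854, 0.1381]
ee_rot: [-0.36, 0.609, 0.36, 0.609]
contact_force: [0.4, -0.6, -1.3]
opening: 0.0285
```

```bash
python3 - <<'E'
from h import *
from scipy.spatial.transform import Rotation as R
P=[];F=[]
for i in range(4):
    s=robot.grab_frame('side')[:,:,::-1].copy();x=robot.sense();P.append(x['tool_pos']);F.append(x['contact_force'])
M=R.from_quat(x['ee_rot']).as_matrix();n=M[:2,2];d=np.array([n[1],-n[0]]);tcp=np.mean(P,0)
print(np.array(P).round(4),np.mean(F,0),x['wrist_torque'],x['opening']); print('ring',tcp[:2]+.1128*d,tcp[2]-.07)
k=10;b=(310,230);im=cv2.resize(s[230:285,310:365],None,fx=k,fy=k,interpolation=cv2.INTER_CUBIC);im2=im.copy()
a=np.linspace(0,2*np.pi,60)
for r in(.008,.015,.019):
    for q in (proj('side',[[.5835+r*np.cos(t),-.14+r*np.sin(t),.067] for t in a])+.5-b)*k: cv2.circle(im2,tuple(int(v) for v in q),1,(0,255,0),-1)
cv2.imwrite('pics/c6.png',cv2.resize(np.hstack([im,im2]),(800,400)))
E
```

```text
[[ 0.4852 -0.0854  0.1381]
 [ 0.4852 -0.0854  0.1381]
 [ 0.4852 -0.0854  0.1381]
 [ 0.4851 -0.0854  0.1381]] [-0.12475469  0.19266178 -1.23127877] [-0.02412077  0.0076635  -0.04483217] 0.028265496068496206
ring [ 0.58396665 -0.13986082] 0.06808701686567312
```

View pics/c6.png

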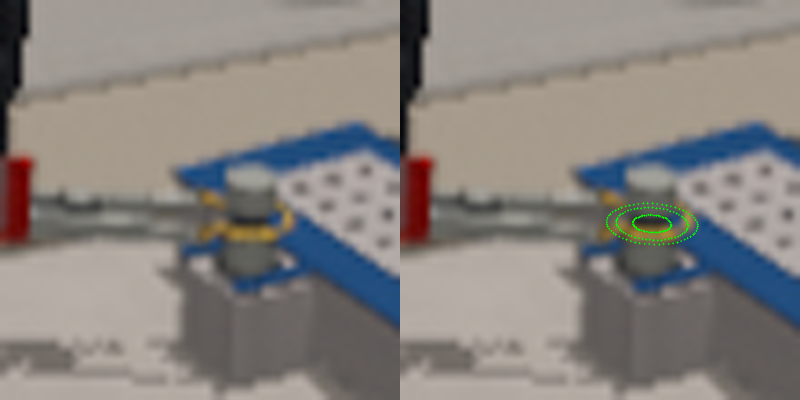

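The ring is round the dark groove with a visible gap. It sits about 1 mm high and 1 mm short, so one last small trim and then I hand in.

send_rows([
  [0.07, -0.03, -0.1, 0, 0, 0, 2],
  [0, 0, 0, 0, 0, 0, 2],
  [0, 0, 0, 0, 0, 0, 2],
  [0, 0, 0, 0, 0, 0, 2],
  [0, 0, 0, 0, 0, 0, 2],
  [0, 0, 0, 0, 0, 0, 2],
])

```text
time: 12.58
tool_pos: [0.4858, -0.0857, 0.1369]
ee_rot: [-0.36, 0.609, 0.36, 0.609]
contact_force: [-0.8, -0.9, -1.2]
opening: 0.0281
```

```bash
python3 - <<'E'
from h import *
x=robot.sense();print(x['tool_pos'],x['contact_force'],x['wrist_torque'],x['opening'],abs(x['dq']).max())
if np.linalg.norm(x['contact_force'])<3: print(robot.sign_off())
E
```

```text
[ 0.48576519 -0.08570313  0.13690691] [-0.8348183  -0.88558625 -1.16604844] [ 0.05193506  0.06124345 -0.04774784] 0.028114985182683988 0.0015669900517030083
the job is handed in; nothing more can be done
None
```

I shut the lid with its fork round the stud, then gripped the pliers, spread the ring and lowered it level to the groove. I handed the job in at about 12.6 s, still holding the ring there. No verdict came back.

**Last checks:**
- **Position:** from the tool pose, the ring centre is about 1 mm from the stud's axis and within about 0.5 mm of the groove's mid height.
- **Contact:** the force on the tool was about 1.7 N, mostly the pliers' own weight, so there is no sign of the ring resting or leaning on anything.
- **Stillness:** the arm was at rest.
- **Bystanders:** the arm stayed well clear of the jars and the tape roll.

**Disagreements and gaps:**
- **Opening:** the fingers read 28 mm, but the handles should be 32 mm apart at the stop. The pictures show the handles parallel and the ring fully spread.
- **Before the last trim:** the final side picture put the ring about 1.5 mm up and to the left of the tool-pose estimate. I split the difference and took no picture afterwards.
- **View of the groove:** the arm hid the ring from the top camera at the stud, so I could check it there only from the side.

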